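# Find the loaded sample canister by heft

### The job

One of the three identical closed canisters on the rubber pad still has its samples in it and is clearly the heaviest: lift each one clear of the pad in turn to feel its weight, first the left, then the middle, then the right one (as seen from the robot), gently putting it back upright where it stood. Then hold the heaviest up over the pad, upright, still and at least 10 cm clear, with the other two standing in their places, and finish while holding it there. Leave everything else on the bench where it is.

Things in the scene. Friction and masses are not known exactly. Their poses are not given: they have to be found in the camera images.
- tin_left_center (a point): centre (half-way up, 35 mm above its underside) of the left (+y) of three identical closed plain aluminium canisters, upright cylinders 54 mm in diameter and 70 mm tall with a flat lid, z axis upward. Standing, it weighs 0.18 to 0.25 kg, or 0.5 to 0.7 kg if it is the heaviest; its load can shift by a millimetre or two inside. The canisters stand in a row along the pad, about 150 mm apart
- tin_middle_center (a point): centre (half-way up, 35 mm above its underside) of the middle of three identical closed plain aluminium canisters, upright cylinders 54 mm in diameter and 70 mm tall with a flat lid, z axis upward. Standing, it weighs 0.18 to 0.25 kg, or 0.5 to 0.7 kg if it is the heaviest; its load can shift by a millimetre or two inside. The canisters stand in a row along the pad, about 150 mm apart
- tin_right_center (a point): centre (half-way up, 35 mm above its underside) of the right (-y) of three identical closed plain aluminium canisters, upright cylinders 54 mm in diameter and 70 mm tall with a flat lid, z axis upward. Standing, it weighs 0.18 to 0.25 kg, or 0.5 to 0.7 kg if it is the heaviest; its load can shift by a millimetre or two inside. The canisters stand in a row along the pad, about 150 mm apart
- pad: flat black rubber pad fixed to the bench, 180 mm (its x) by 420 mm (its y, the line of the row of canisters), 8 mm thick; the canisters and two vials stand on it; origin at the centre of its underside, at bench height. A gripper closing along the pad's x direction has at least 40 mm free on both sides of every canister
- vial_a_center (a point): centre of a standing sample vial (16 mm diameter, 48 mm tall, grey cap) on the pad between the left and the middle canister; a bystander
- vial_b_center (a point): centre of a standing sample vial (16 mm diameter, 48 mm tall, grey cap) on the pad between the middle and the right canister; a bystander
- rack: blue vial rack full of vials, 130 x 130 mm, 60 mm tall, on the bench at the left; origin at the centre of its underside; a bystander
- cryobox: white storage box with a clear lid, 134 x 134 mm, 55 mm tall, on the bench at the right; origin at the centre of its underside; a bystander
- forceps: steel forceps 150 mm long and 7 mm high, lying beyond the pad; origin near the middle of its length; a bystander
- marker: white marker pen with a black cap, 125 mm long and 14 mm thick, lying at the right; origin near the middle of its length; a bystander
- scraper: frost scraper 185 mm long with a 60 mm wide clear blade and a black handle 18 mm high, lying beyond the pad; origin near the middle of its length; a bystander
Not all that is in view belongs to the job. Leave any blue look-alike of the part that bears tin_left_center alone.

How it is judged (in metres and radians):
On the way, in this order (a step that is already met when the one before it is completed fails the run):
1. the left canister is lifted clear of the pad (15 mm or more) in the fingers (height (world z) of tin_left_center above 0.058 m and contact force between the fingers and tin_left above 1 N), for 0.2 s.
2. the middle canister is lifted clear of the pad (15 mm or more) in the fingers (height (world z) of tin_middle_center above 0.058 m and contact force between the fingers and tin_middle above 1 N), for 0.2 s.
3. the right canister is lifted clear of the pad (15 mm or more) in the fingers (height (world z) of tin_right_center above 0.058 m and contact force between the fingers and tin_right above 1 N), for 0.2 s.
At the end, for the whole second after the job is handed in: The heaviest canister is held still in the fingers over the pad (within 25 cm of its centre), within 15 degrees of upright, at least 9 cm clear; the two light ones (pressing on the pad with under 3.6 N) stand upright, released and at rest within 4 cm of where they stood (((height (world z) of tin_left_center above 0.133 m and horizontal distance between tin_left_center and pad below 0.25 m and angle between tin_left_center's own z axis and vertical below 0.26 rad and contact force between the fingers and tin_left above 1 N and linear speed of tin_left below 0.05 m/s and contact force between each of tin_left, the fingers and tin_middle below 0.1 N and contact force between each of tin_left, the fingers and tin_right below 0.1 N and height (world z) of tin_middle_center between 0.037 and 0.049 m and angle between each of tin_middle_center, tin_right_center's own z axis and vertical below 0.1 rad and distance of each of tin_middle_center, tin_right_center from where it was at the start of the episode below 0.04 m and linear speed of each of tin_middle, tin_right below 0.02 m/s and contact force between tin_middle and pad between 0.8 and 3.6 N and height (world z) of tin_right_center between 0.037 and 0.049 m and contact force between tin_right and pad between 0.8 and 3.6 N) or (height (world z) of tin_middle_center above 0.133 m and horizontal distance between tin_middle_center and pad below 0.25 m and angle between tin_middle_center's own z axis and vertical below 0.26 rad and contact force between the fingers and tin_middle above 1 N and linear speed of tin_middle below 0.05 m/s and contact force between each of tin_middle, the fingers and tin_left below 0.1 N and contact force between each of tin_middle, the fingers and tin_right below 0.1 N and height (world z) of tin_left_center between 0.037 and 0.049 m and angle between each of tin_left_center, tin_right_center's own z axis and vertical below 0.1 rad and distance of each of tin_left_center, tin_right_center from where it was at the start of the episode below 0.04 m and linear speed of each of tin_left, tin_right below 0.02 m/s and contact force between tin_left and pad between 0.8 and 3.6 N and height (world z) of tin_right_center between 0.037 and 0.049 m and contact force between tin_right and pad between 0.8 and 3.6 N) or (height (world z) of tin_right_center above 0.133 m and horizontal distance between tin_right_center and pad below 0.25 m and angle between tin_right_center's own z axis and vertical below 0.26 rad and contact force between the fingers and tin_right above 1 N and linear speed of tin_right below 0.05 m/s and contact force between each of tin_right, the fingers and tin_left below 0.1 N and contact force between each of tin_right, the fingers and tin_middle below 0.1 N and height (world z) of tin_left_center between 0.037 and 0.049 m and angle between each of tin_left_center, tin_middle_center's own z axis and vertical below 0.1 rad and distance of each of tin_left_center, tin_middle_center from where it was at the start of the episode below 0.04 m and linear speed of each of tin_left, tin_middle below 0.02 m/s and contact force between tin_left and pad between 0.8 and 3.6 N and height (world z) of tin_middle_center between 0.037 and 0.049 m and contact force between tin_middle and pad between 0.8 and 3.6 N))); the arm keeps its last pose, push and grip.
It fails at once if a canister is tipped over by more than 30 degrees (angle between any of tin_left_center, tin_middle_center, tin_right_center's own z axis and vertical above 0.52 rad).
It fails at once if a canister is slammed or pressed onto the pad with more than 60 N (contact force between any of tin_left, tin_middle, tin_right and pad above 60 N).
It fails at once if a bystander is moved (vials 30 mm, the rest 40 mm) or a vial knocked over (distance of any of vial_a_center, vial_b_center from where it was at the start of the episode above 0.03 m or distance of any of rack, cryobox, forceps, marker, scraper from where it was at the start of the episode above 0.04 m or angle between any of vial_a_center, vial_b_center's own z axis and vertical above 0.5 rad).
It also fails if it takes over 64 s, if anything falls off the work surface, if the arm or the gripper's body presses on something with over 40 N, if the wrist force passes 120 N, or if a joint passes its speed limit or range.

### The arm

A 6-joint arm with a two-finger parallel gripper is mounted at the origin on the work surface. World frame = base frame: x ahead of the robot, y to its left, z up, the work surface at z = 0. Lengths are in mm, angles in rad, forces in N, time in s.
With the tool pointing down it reaches from about 350 to 875 mm from the base axis. Payload 4.2 kg.
Tool frame: the origin (TCP) lies midway between the tips of the shut fingers; the grasp point (between the pads) lies 19 mm behind it (arm.tcp_to_grasp is the distance from the TCP to the grasp point, in mm); z points along the fingers, y is the line along which they close (so a half turn about z gives the same grasp; the last joint's range is limited). The gripper opens to 85 mm and grips with 20 to 120 N. Pads are 22 mm wide; open, the fingers measure 114 mm over their backs; the gripper's body (76 mm by 85 mm) begins 54 mm behind the grasp point. The pads swing forward as they close: fully open they stand 13 mm farther back than shut.
Start: joints at [-1.036, 0.385, 0.008, 0, -1.194, -0.259], TCP at [170.214, -601.354, 231.312] pointing down, gripper open.
Joint ranges: [-3.14, 3.14], [-1.21, 2.06], [-1.07, 1.41], [-3.16, 2.05], [-2.99, -0.16], [-3.1, 3.1]. Speed limits (rad/s): [2.79, 2.79, 3.14, 3.14, 3.14, 3.14].

### API

Orientations are given as a unit quaternion [x, y, z, w].
In Python, from bench import arm, imaging, job, models gives the robot as it stands.
- The arm moves only by the tool arm_command, never from a script. Its argument "rows" is a list of rows, each an object with "grip": the opening, from 0 (shut) to 1 (fully open); "linear": the shift along the tool's x, y, z in mm, a list of three; "rot": the turn, a rotation vector about the tool's x, y, z in rad, a list of three. In form: [{"grip": grip, "linear": [tx, ty, tz], "rot": [rx, ry, rz]}, ...]. A call has 1 to 10 rows; each row is the pose to reach, as a shift and turn from the pose commanded when the call began, along the tool's axes at that moment; what a row does not reach only later rows make up. A row lasts 1/8 s, in which the tool goes at most 62.5 mm and 10.7 degrees, less where a joint would pass 70% of its speed; a pose out of reach is approached as far as the arm can. A call with a gripper value outside its range is refused whole. The fingers move at their own pace and stop on an object; the grip force is fixed at half the most. Time passes only in rows, so rows that repeat a pose let the fingers close. It gives the time, the measured TCP pose, the force, the opening and the grip force at its end, in the units of the state.
- arm.read_state(): the state, without advancing time (a new reading comes with each control period).
- imaging.get_image(name): name is "side" or "top" or "wrist"; returns a dict with "frame" (384x512x3 uint8, red, green, blue), "fx", "fy", "cx", "cy" (pixels), "extrinsics" (4x4, takes a point from world to camera coordinates); the wrist camera has in their place "T_tool_cam" (4x4, takes a point from camera to tool coordinates, whose origin is the TCP and whose axes are the flange's). Camera axes: x right, y down, z forward; pixel columns grow to the right and rows downward; lengths in mm; the calibration is good to about 2 mm. A picture is of the moment at which its call begins: read the wrist's pose just before it. There is no depth.
- job.job_done(): hands the job in; it is judged then, once.
Trained networks look in a picture, given as the dict that the camera call returned (one of the last four; its "shot" number tells which), for a name from the list of things; names that differ only in an ending like _2 or _b are one class to them, and where a whole thing is asked for, a point or a joint stands for the part that bears it (a point fixed in the world has none). Each returns a list of dicts, best first, with "score" (0 to 1); they miss things now and then, are a little off and sometimes report something else, mostly with a low value. They report only what shows in the picture. A call takes as long as a camera call. They do not tell look-alikes from the thing itself.
- models.spot_in(picture, query): "rect" ([left, top, right, bottom] in pixels, round what is visible of it).
- models.tip_of(picture, query): "pixel" ([column, row] in pixels: a listed point, or the origin of a listed thing).
The state is a dict: "clock": time; "joints": joint angles; "joint_vel": joint speeds; "joint_efforts": joint torques, N m; "position": TCP position; "ee_rot": TCP orientation; "contact_force": force on the tool from outside, world axes, zero at the start; "wrist_torque": the same for the moment, N m; "gripper_width": finger opening in mm; "grasp_force": force on a finger pad.
Only numpy, scipy, OpenCV 4.12 (cv2) and the standard library are available. Lean on these libraries where they do the work, as an engineer would, in place of code of your own. Each camera call takes 0.05 s, during which the arm holds its last target. There are 200 camera calls.

## Working session

There is one attempt and no reset: what is moved stays moved. The work goes in short steps, Python scripts to look and compute and a tool call to move; the robot and the scene stay as the last step left them, time stands still between calls to the robot, and variables do not carry over. Pictures are saved under pics/ and viewed, at most 10 in all, crops included, and the job is handed in when it is done.

Besides the shell and the picture viewer there is one more tool, called after "Emit:" as name([rows], argument=value, ...), one row to a line, values as JSON. arm_command: Moves the arm, as the interface text tells. Its arguments: {"type":"object","properties":{"rows":{"type":"array"}},"required":["rows"]}

```bash
mkdir -p pics; cat > h.py <<'E'
import numpy as np, cv2
from bench import arm, imaging, job, models
from scipy.spatial.transform import Rotation as R
def ray(p,u,v):
    E=np.array(p["extrinsics"]);d=np.array([(u-p["cx"])/p["fx"],(v-p["cy"])/p["fy"],1])
    o=-E[:3,:3].T@E[:3,3];d=E[:3,:3].T@d;return o,d/np.linalg.norm(d)
def atz(p,u,v,z):
    o,d=ray(p,u,v);return o+d*(z-o[2])/d[2]
def proj(p,X):
    E=np.array(p["extrinsics"]);c=E[:3,:3]@X+E[:3,3];return p["fx"]*c[0]/c[2]+p["cx"],p["fy"]*c[1]/c[2]+p["cy"]
def tri(a,ua,b,ub):
    o1,d1=ray(a,*ua);o2,d2=ray(b,*ub)
    s=np.linalg.lstsq(np.c_[d1,-d2],o2-o1,rcond=None)[0]
    return (o1+s[0]*d1+o2+s[1]*d2)/2,np.linalg.norm(o1+s[0]*d1-o2-s[1]*d2)
E
python3 - <<'E'
from h import *
s=arm.read_state();print(s)
P={}
for n in("top","side"):
    P[n]=p=imaging.get_image(n);cv2.imwrite(f"pics/{n}.png",p["frame"][...,::-1])
    E=np.array(p["extrinsics"]);print(n,(-E[:3,:3].T@E[:3,3]).round())
    for q in("tin_left_center","vial_a_center","pad"):
        for r in models.tip_of(p,q)[:6]:print(n,q,np.round(r["pixel"],1),round(r["score"],2),atz(p,*r["pixel"],{"t":43,"v":32,"p":0}[q[0]]).round(1))
E
```

```text
{'clock': 0.0, 'joints': array([-1.03640760e+00,  3.85555825e-01,  6.63238362e-03, -4.93597193e-04,
       -1.19401421e+00, -2.58572297e-01]), 'joint_vel': array([-0.0004784 ,  0.0028091 ,  0.00095393, -0.00108837, -0.00059154,
        0.00055854]), 'joint_efforts': array([-5.98791048e-04, -3.92291451e+01,  1.88400561e+01,  4.18602616e+00,
       -4.52146094e-03, -1.64718841e-05]), 'position': array([ 170.04832889, -600.81385003,  230.22540213]), 'ee_rot': array([-1.37381222e-01,  9.90517643e-01,  1.07619160e-03, -2.01868096e-04]), 'contact_force': array([ 0.56391619, -1.03050981, -0.43096871]), 'wrist_torque': array([-0.04383179, -0.00911299, -0.01481085]), 'grasp_force': 0.0, 'gripper_width': 85.42974558806917}
top [ 369.  -16. 1604.]
top tin_left_center [193.9 188.5] 0.77 [564.2 221.5  43. ]
top tin_left_center [238.5 198.4] 0.69 [530.9  79.   43. ]
top vial_a_center [265.2 202.3] 0.51 [518.6  -5.7  32. ]
top pad [287.4 195.3] 0.69 [543.8 -78.2   0. ]
side [ 396. -694.  796.]
side tin_left_center [245.7 152.8] 0.75 [569.1 202.   43. ]
side tin_left_center [244.5 179.4] 0.58 [541.   80.9  43. ]
side pad [257.8 227.7] 0.63 [547.5 -73.8   0. ]
```

```bash
python3 - <<'E'
import cv2
a=cv2.imread("pics/top.png")[120:290,130:400];cv2.imwrite("pics/t2.png",cv2.resize(a,None,fx=2.9,fy=2.9,interpolation=2))
a=cv2.imread("pics/side.png")[90:340,120:450];cv2.imwrite("pics/s2.png",cv2.resize(a,None,fx=2.4,fy=2.4,interpolation=2))
E
```

```text
(no output)
```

View pics/t2.png

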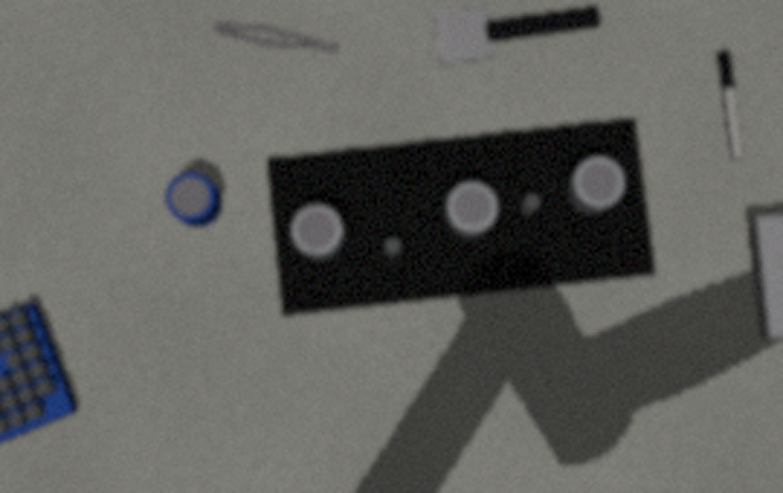

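View pics/s2.png

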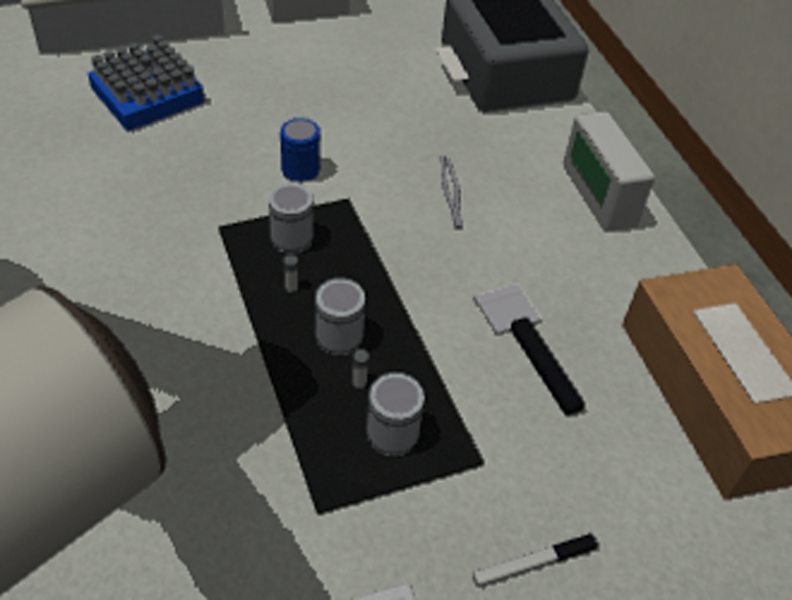

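The top crop shows the blue decoy at (192,197), the three tins' lids at (317,230), (472,207) and (599,181), and the vials at (392,246) and (531,203). In the side crop the lids are at (290,197), (341,295) and (397,394). Next I triangulate the lids and the pad corners.

```bash
python3 - <<'E'
from h import *
t=imaging.get_image("top");s=imaging.get_image("side")
T=lambda x,y:(130+(x+.5)/2.9-.5,120+(y+.5)/2.9-.5)
S=lambda x,y:(120+(x+.5)/2.4-.5,90+(y+.5)/2.4-.5)
for n,a,b in(("L",(317,230),(290,197)),("M",(472,207),(341,295)),("R",(599,181),(397,394)),("va",(392,246),(290,261)),("vb",(531,203),(361,356))):
    X,e=tri(t,T(*a),s,S(*b));print(n,X.round(1),round(e,1),atz(t,*T(*a),78).round(1),atz(s,*S(*b),78).round(1))
tc=[atz(t,*T(*c),8) for c in((269,158),(634,121),(653,271),(284,313))]
sc=[atz(s,*S(*c),8) for c in((350,200),(482,463),(319,513),(219,227))]
for q in (tc,sc):
    q=np.array(q);d=q[0]-q[1]+q[3]-q[2];print(q.round(),q.mean(0).round(1),"yaw",np.arctan2(-d[0],d[1]))
E
```

```text
L [526.8  75.1  81.3] 3.5 [525.4  75.4  78. ] [529.2  78.7  78. ]
M [550.5 -91.1  82.1] 5.1 [548.4 -91.   78. ] [554.  -87.7  78. ]
R [ 576.1 -227.4   81.6] 3.2 [ 575.  -227.6   78. ] [ 578.6 -225.1   78. ]
va [511.1  -4.8  55. ] 3.4 [507.4  -4.8  78. ] [509.2 -26.2  78. ]
vb [ 557.3 -156.6   56.3] 5.3 [ 552.  -154.3   78. ] [ 555.2 -172.5   78. ]
[[ 615.  134.    8.]
 [ 652. -278.    8.]
 [ 483. -295.    8.]
 [ 440.  117.    8.]] [547.4 -80.7   8. ] yaw 0.09678892938249349
[[ 619.  132.    8.]
 [ 658. -279.    8.]
 [ 485. -297.    8.]
 [ 442.  117.    8.]] [551.  -81.8   8. ] yaw 0.09843312499262963
```

Emit:
arm_command([
  {"grip":1,"linear":[-528,554,0],"rot":[0,0,-1.39]},
  {"grip":1,"linear":[-528,554,0],"rot":[0,0,-1.39]},
  {"grip":1,"linear":[-528,554,0],"rot":[0,0,-1.39]},
  {"grip":1,"linear":[-528,554,0],"rot":[0,0,-1.39]},
  {"grip":1,"linear":[-528,554,0],"rot":[0,0,-1.39]},
  {"grip":1,"linear":[-528,554,0],"rot":[0,0,-1.39]},
  {"grip":1,"linear":[-528,554,0],"rot":[0,0,-1.39]},
  {"grip":1,"linear":[-528,554,0],"rot":[0,0,-1.39]},
  {"grip":1,"linear":[-528,554,0],"rot":[0,0,-1.39]},
  {"grip":1,"linear":[-528,554,0],"rot":[0,0,-1.39]},
])

```text
clock: 1.75
position: [462.6, -46.5, 231.9]
ee_rot: [0.74, -0.673, 0.0, -0.001]
contact_force: [0.4, -1.2, 0.4]
gripper_width: 84.8
grasp_force: 0.0
```

```bash
cat >> h.py <<'E'
def wpic():
    s=arm.read_state();p=imaging.get_image("wrist");T=np.eye(4);T[:3,:3]=R.from_quat(s["ee_rot"]).as_matrix();T[:3,3]=s["position"]
    p["extrinsics"]=np.linalg.inv(T@np.array(p["T_tool_cam"]));return s,p
def plan(xyz,yaw=0.097):
    s=arm.read_state();Q=R.from_quat(s["ee_rot"])
    y=-np.array([np.cos(yaw),np.sin(yaw),0]);z=np.array([0,0,-1.]);G=R.from_matrix(np.c_[np.cross(y,z),y,z])
    print("pos",s["position"].round(1),"j",s["joints"].round(2),"move",Q.inv().apply(np.array(xyz)-s["position"]).round(1),"rot",(Q.inv()*G).as_rotvec().round(3),"t",s["clock"],"F",s["contact_force"].round(2),"w",round(s["gripper_width"],1))
E
python3 - <<'E'
from h import *
plan([527,76.5,230])
E
```

```text
pos [462.6 -46.5 231.9] j [ 0.25  0.11 -0.37  0.   -1.1  -0.16] move [-116.3  -75.8    2. ] rot [-0.001 -0.    -0.001] t 1.75 F [ 0.37 -1.2   0.38] w 84.8
```

Emit:
arm_command([
  {"grip":1,"linear":[-116,-76,2],"rot":[0,0,0]},
  {"grip":1,"linear":[-116,-76,2],"rot":[0,0,0]},
  {"grip":1,"linear":[-116,-76,2],"rot":[0,0,0]},
  {"grip":1,"linear":[-116,-76,2],"rot":[0,0,0]},
])

```text
clock: 2.25
position: [526.5, 74.6, 228.9]
ee_rot: [0.74, -0.672, -0.0, 0.0]
contact_force: [-0.2, -0.7, -0.1]
gripper_width: 85.6
grasp_force: 0.0
```

```bash
python3 - <<'E'
from h import *
s,p=wpic();cv2.imwrite("pics/w1.png",p["frame"][...,::-1])
print(np.array(p["T_tool_cam"]).round(2))
for q in("tin_left_center","vial_a_center"):
  for r in models.tip_of(p,q)[:4]:print(q,np.round(r["pixel"],1),round(r["score"],2),atz(p,*r["pixel"],43 if q[0]=="t" else 32).round(1))
  for r in models.spot_in(p,q)[:4]:print(np.round(r["rect"]),round(r["score"],2))
for n,X in(("L",[527,76.5,78]),("M",[551,-89.5,78])):print(n,np.round(proj(p,np.array(X)),1))
plan([527,76.5,230])
E
```

```text
[[   0.     -0.96   -0.28   69.33]
 [   1.     -0.      0.      0.46]
 [  -0.     -0.28    0.96 -142.44]
 [   0.      0.      0.      1.  ]]
tin_left_center [211.6 287.5] 0.79 [562.  209.3  43. ]
[224. 146. 283. 212.] 0.9
[180. 254. 236. 330.] 0.7
vial_a_center [278.2  95.6] 0.74 [511.1  -0.8  32. ]
[271.  85. 292.  98.] 0.55
L [254.2 182.1]
M [243.6 -31. ]
pos [526.1  72.8 229.7] j [ 0.44  0.23 -0.22 -0.   -1.12 -0.35] move [-3.6 -1.2 -0.3] rot [-0.     0.    -0.004] t 2.5 F [ 0.4  -0.88 -0.13] w 85.2
```

View pics/w1.png

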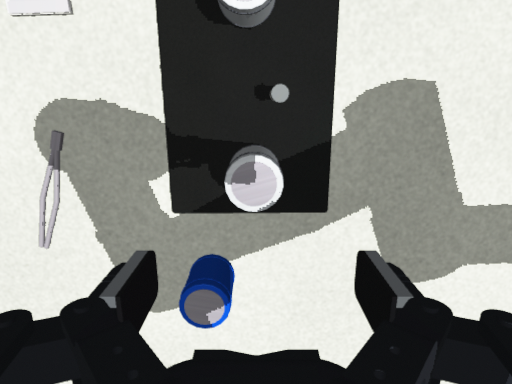

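The wrist picture shows the left tin's lid at (254,182), where I had predicted it. The middle tin's lower edge is near (246,20), and the decoy is at (207,305). I'm going down on the left tin.

Emit:
arm_command([
  {"grip":1,"linear":[-2,-1,50],"rot":[0,0,0]},
  {"grip":1,"linear":[-2,-1,100],"rot":[0,0,0]},
  {"grip":1,"linear":[-2,-1,140],"rot":[0,0,0]},
  {"grip":1,"linear":[-2,-1,170],"rot":[0,0,0]},
  {"grip":1,"linear":[-2,-1,190],"rot":[0,0,0]},
  {"grip":1,"linear":[-2,-1,203],"rot":[0,0,0]},
  {"grip":1,"linear":[-2,-1,203],"rot":[0,0,0]},
  {"grip":1,"linear":[-2,-1,203],"rot":[0,0,0]},
])

```text
clock: 3.5
position: [528.1, 76.2, 27.3]
ee_rot: [0.74, -0.673, 0.0, -0.001]
contact_force: [0.3, 0.7, 0.7]
gripper_width: 85.3
grasp_force: 0.0
```

Emit:
arm_command([
  {"grip":0.8,"linear":[0,0,0],"rot":[0,0,0]},
  {"grip":0.7,"linear":[0,0,0],"rot":[0,0,0]},
  {"grip":0.6,"linear":[0,0,0],"rot":[0,0,0]},
  {"grip":0.5,"linear":[0,0,0],"rot":[0,0,0]},
  {"grip":0.3,"linear":[0,0,0],"rot":[0,0,0]},
  {"grip":0,"linear":[0,0,0],"rot":[0,0,0]},
  {"grip":0,"linear":[0,0,0],"rot":[0,0,0]},
  {"grip":0,"linear":[0,0,0],"rot":[0,0,0]},
])

```text
clock: 4.5
position: [528.0, 76.4, 27.4]
ee_rot: [0.74, -0.672, 0.001, -0.001]
contact_force: [-0.4, 1.2, 6.4]
gripper_width: 53.2
grasp_force: 62.6
```

Emit:
arm_command([
  {"grip":0,"linear":[0,0,-8],"rot":[0,0,0]},
  {"grip":0,"linear":[0,0,-18],"rot":[0,0,0]},
  {"grip":0,"linear":[0,0,-28],"rot":[0,0,0]},
  {"grip":0,"linear":[0,0,-36],"rot":[0,0,0]},
  {"grip":0,"linear":[0,0,-40],"rot":[0,0,0]},
  {"grip":0,"linear":[0,0,-40],"rot":[0,0,0]},
  {"grip":0,"linear":[0,0,-40],"rot":[0,0,0]},
  {"grip":0,"linear":[0,0,-40],"rot":[0,0,0]},
])

```text
clock: 5.5
position: [527.1, 76.1, 65.9]
ee_rot: [0.74, -0.673, -0.0, 0.0]
contact_force: [-0.5, -0.4, -5.0]
gripper_width: 53.5
grasp_force: 64.1
```

```bash
python3 - <<'E'
from h import *
F=[]
for i in range(3):
    s,p=wpic();F.append(np.r_[s["contact_force"],s["position"],s["gripper_width"]])
print(np.round(F,2))
cv2.imwrite("pics/w2.png",p["frame"][...,::-1])
E
```

```text
[[-5.5000e-01 -4.2000e-01 -4.9700e+00  5.2711e+02  7.6060e+01  6.5920e+01
   5.3500e+01]
 [-1.6000e-01 -1.6000e-01 -5.3400e+00  5.2717e+02  7.6090e+01  6.5970e+01
   5.3600e+01]
 [ 6.0000e-01 -1.1000e-01 -5.4600e+00  5.2724e+02  7.6120e+01  6.6040e+01
   5.3430e+01]]
```

View pics/w2.png

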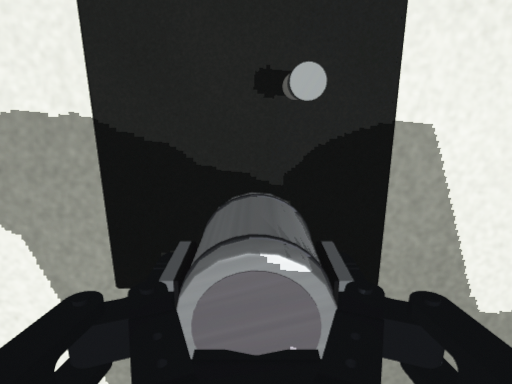

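The left tin hangs straight in the fingers at about 5.2 N, roughly 0.53 kg, so it is probably the heavy one. I'm putting it back.

Emit:
arm_command([
  {"grip":0,"linear":[0,0,10],"rot":[0,0,0]},
  {"grip":0,"linear":[0,0,22],"rot":[0,0,0]},
  {"grip":0,"linear":[0,0,31],"rot":[0,0,0]},
  {"grip":0,"linear":[0,0,35],"rot":[0,0,0]},
  {"grip":0,"linear":[0,0,37],"rot":[0,0,0]},
  {"grip":0,"linear":[0,0,38],"rot":[0,0,0]},
  {"grip":0,"linear":[0,0,39],"rot":[0,0,0]},
  {"grip":0,"linear":[0,0,39.5],"rot":[0,0,0]},
  {"grip":0,"linear":[0,0,39.5],"rot":[0,0,0]},
])

```text
clock: 6.78
position: [527.6, 76.3, 27.4]
ee_rot: [0.74, -0.673, 0.0, -0.0]
contact_force: [-1.9, 0.1, -0.6]
gripper_width: 53.5
grasp_force: 64.6
```

Emit:
arm_command([
  {"grip":0.7,"linear":[0,0,0],"rot":[0,0,0]},
  {"grip":0.8,"linear":[0,0,0],"rot":[0,0,0]},
  {"grip":1,"linear":[0,0,0],"rot":[0,0,0]},
  {"grip":1,"linear":[0,0,0],"rot":[0,0,0]},
  {"grip":1,"linear":[0,0,-30],"rot":[0,0,0]},
  {"grip":1,"linear":[0,0,-90],"rot":[0,0,0]},
  {"grip":1,"linear":[0,0,-150],"rot":[0,0,0]},
  {"grip":1,"linear":[0,0,-203],"rot":[0,0,0]},
])

```text
clock: 7.78
position: [527.4, 76.1, 232.3]
ee_rot: [0.74, -0.673, 0.0, -0.001]
contact_force: [1.1, 0.5, -0.5]
gripper_width: 85.4
grasp_force: 0.0
```

```bash
python3 - <<'E'
from h import *
plan([551,-89,230])
E
```

```text
pos [527.4  76.1 232.3] j [ 0.45  0.23 -0.22  0.   -1.13 -0.35] move [166.6  -7.8   2.3] rot [-0.002  0.    -0.002] t 7.775 F [ 1.08  0.52 -0.47] w 85.4
```

Emit:
arm_command([
  {"grip":1,"linear":[166,-8,0],"rot":[0,0,0]},
  {"grip":1,"linear":[166,-8,0],"rot":[0,0,0]},
  {"grip":1,"linear":[166,-8,0],"rot":[0,0,0]},
  {"grip":1,"linear":[166,-8,0],"rot":[0,0,0]},
  {"grip":1,"linear":[166,-8,0],"rot":[0,0,0]},
])

```text
clock: 8.4
position: [550.9, -88.3, 229.6]
ee_rot: [0.74, -0.673, -0.0, 0.0]
contact_force: [0.8, -1.2, -0.0]
gripper_width: 85.2
grasp_force: 0.0
```

```bash
python3 - <<'E'
from h import *
s,p=wpic();f=p["frame"].copy()
for n,X in(("L",[527,76.5,78]),("M",[551,-89.5,78]),("R",[576.5,-226.3,78])):
    c=proj(p,np.array(X));print(n,np.round(c,1));cv2.drawMarker(f,(int(c[0]),int(c[1])),(255,0,0),0,8)
for r in models.spot_in(p,"tin_left_center")[:4]:print(np.round(r["rect"]),round(r["score"],2))
cv2.imwrite("pics/w3.png",f[...,::-1]);plan([551,-89,230])
E
```

```text
L [263.1 335.4]
M [255.1 178.6]
R [239.2   7. ]
[239. 282. 290. 358.] 0.72
pos [551.  -87.5 229.8] j [ 0.13  0.27 -0.16 -0.   -1.14 -0.04] move [ 1.5  0.1 -0.2] rot [ 0.     0.    -0.001] t 8.5 F [-0.06  0.13 -0.31] w 85.6
```

View pics/w3.png

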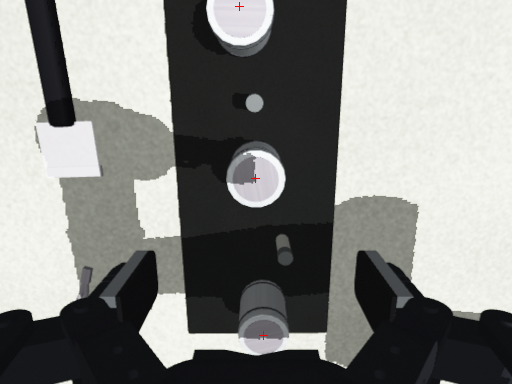

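All three markers sit on the lid centres (M at (255,178), L at (263,335), R at (239,7)), and the left tin is upright in its place. I'm going down on the middle one.

Emit:
arm_command([
  {"grip":1,"linear":[1,0,50],"rot":[0,0,0]},
  {"grip":1,"linear":[1,0,100],"rot":[0,0,0]},
  {"grip":1,"linear":[1,0,140],"rot":[0,0,0]},
  {"grip":1,"linear":[1,0,170],"rot":[0,0,0]},
  {"grip":1,"linear":[1,0,190],"rot":[0,0,0]},
  {"grip":1,"linear":[1,0,202],"rot":[0,0,0]},
  {"grip":1,"linear":[1,0,202],"rot":[0,0,0]},
  {"grip":1,"linear":[1,0,202],"rot":[0,0,0]},
])

```text
clock: 9.5
position: [552.0, -89.0, 28.7]
ee_rot: [0.74, -0.672, 0.001, -0.001]
contact_force: [0.4, 0.2, 0.4]
gripper_width: 85.3
grasp_force: 0.0
```

Emit:
arm_command([
  {"grip":0.8,"linear":[0,0,0],"rot":[0,0,0]},
  {"grip":0.7,"linear":[0,0,0],"rot":[0,0,0]},
  {"grip":0.6,"linear":[0,0,0],"rot":[0,0,0]},
  {"grip":0.5,"linear":[0,0,0],"rot":[0,0,0]},
  {"grip":0.3,"linear":[0,0,0],"rot":[0,0,0]},
  {"grip":0,"linear":[0,0,0],"rot":[0,0,0]},
  {"grip":0,"linear":[0,0,0],"rot":[0,0,0]},
  {"grip":0,"linear":[0,0,0],"rot":[0,0,0]},
])

```text
clock: 10.5
position: [551.6, -89.4, 28.7]
ee_rot: [0.74, -0.673, 0.0, -0.0]
contact_force: [-0.5, 0.3, 5.4]
gripper_width: 53.0
grasp_force: 63.1
```

Emit:
arm_command([
  {"grip":0,"linear":[0,0,-8],"rot":[0,0,0]},
  {"grip":0,"linear":[0,0,-18],"rot":[0,0,0]},
  {"grip":0,"linear":[0,0,-28],"rot":[0,0,0]},
  {"grip":0,"linear":[0,0,-36],"rot":[0,0,0]},
  {"grip":0,"linear":[0,0,-40],"rot":[0,0,0]},
  {"grip":0,"linear":[0,0,-40],"rot":[0,0,0]},
  {"grip":0,"linear":[0,0,-40],"rot":[0,0,0]},
  {"grip":0,"linear":[0,0,-40],"rot":[0,0,0]},
])

```text
clock: 11.5
position: [550.9, -89.3, 67.4]
ee_rot: [0.74, -0.673, -0.0, 0.0]
contact_force: [-0.1, 0.2, -2.4]
gripper_width: 52.9
grasp_force: 63.1
```

```bash
python3 - <<'E'
from h import *
for i in range(3):
    s,p=wpic();print(np.r_[s["contact_force"],s["position"],s["gripper_width"]].round(2))
E
```

```text
[-1.1000e-01  2.4000e-01 -2.4400e+00  5.5094e+02 -8.9330e+01  6.7440e+01
  5.2940e+01]
[ 7.5000e-01  3.3000e-01 -2.2600e+00  5.5099e+02 -8.9330e+01  6.7480e+01
  5.3020e+01]
[-9.0000e-02 -2.6000e-01 -2.2200e+00  5.5104e+02 -8.9320e+01  6.7530e+01
  5.3040e+01]
```

The middle tin weighs about 2.3 N, so it is a light one. Back down with it.

Emit:
arm_command([
  {"grip":0,"linear":[0,0,10],"rot":[0,0,0]},
  {"grip":0,"linear":[0,0,22],"rot":[0,0,0]},
  {"grip":0,"linear":[0,0,31],"rot":[0,0,0]},
  {"grip":0,"linear":[0,0,35],"rot":[0,0,0]},
  {"grip":0,"linear":[0,0,37],"rot":[0,0,0]},
  {"grip":0,"linear":[0,0,38],"rot":[0,0,0]},
  {"grip":0,"linear":[0,0,39],"rot":[0,0,0]},
  {"grip":0,"linear":[0,0,39.5],"rot":[0,0,0]},
  {"grip":0,"linear":[0,0,39.5],"rot":[0,0,0]},
])

```text
clock: 12.78
position: [551.4, -89.3, 28.8]
ee_rot: [0.74, -0.673, 0.0, -0.0]
contact_force: [-0.6, 1.1, 0.5]
gripper_width: 52.7
grasp_force: 63.4
```

Emit:
arm_command([
  {"grip":0.7,"linear":[0,0,0],"rot":[0,0,0]},
  {"grip":0.8,"linear":[0,0,0],"rot":[0,0,0]},
  {"grip":1,"linear":[0,0,0],"rot":[0,0,0]},
  {"grip":1,"linear":[0,0,0],"rot":[0,0,0]},
  {"grip":1,"linear":[0,0,-30],"rot":[0,0,0]},
  {"grip":1,"linear":[0,0,-90],"rot":[0,0,0]},
  {"grip":1,"linear":[0,0,-150],"rot":[0,0,0]},
  {"grip":1,"linear":[0,0,-202],"rot":[0,0,0]},
])

```text
clock: 13.78
position: [551.2, -89.4, 232.9]
ee_rot: [0.74, -0.673, 0.001, -0.001]
contact_force: [0.9, 0.8, 0.3]
gripper_width: 85.5
grasp_force: 0.0
```

```bash
python3 - <<'E'
from h import *
plan([576.5,-226.3,230])
E
```

```text
pos [551.2 -89.4 232.9] j [ 0.13  0.27 -0.16  0.   -1.14 -0.03] move [138.7 -12.2   3. ] rot [-0.002 -0.    -0.002] t 13.775 F [0.88 0.77 0.28] w 85.5
```

Emit:
arm_command([
  {"grip":1,"linear":[139,-12,0],"rot":[0,0,0]},
  {"grip":1,"linear":[139,-12,0],"rot":[0,0,0]},
  {"grip":1,"linear":[139,-12,0],"rot":[0,0,0]},
  {"grip":1,"linear":[139,-12,0],"rot":[0,0,0]},
  {"grip":1,"linear":[139,-12,0],"rot":[0,0,0]},
])

```text
clock: 14.4
position: [576.1, -225.4, 230.2]
ee_rot: [0.74, -0.672, -0.0, 0.0]
contact_force: [-0.5, -0.1, -0.4]
gripper_width: 85.6
grasp_force: 0.0
```

```bash
python3 - <<'E'
from h import *
s,p=wpic();f=p["frame"].copy()
for n,X in(("M",[551,-89.5,78]),("R",[576.5,-226.3,78])):
    c=proj(p,np.array(X));print(n,np.round(c,1));cv2.drawMarker(f,(int(c[0]),int(c[1])),(255,0,0),0,8)
cv2.imwrite("pics/w4.png",f[...,::-1]);plan([576.5,-226.3,230])
E
```

```text
M [266.8 311.3]
R [254.7 178.7]
pos [ 576.2 -225.2  230.4] j [-0.11  0.37 -0.01 -0.   -1.19  0.21] move [ 1.1 -0.2  0.4] rot [ 0.  0. -0.] t 14.45 F [-0.24  0.18  0.05] w 85.1
```

View pics/w4.png

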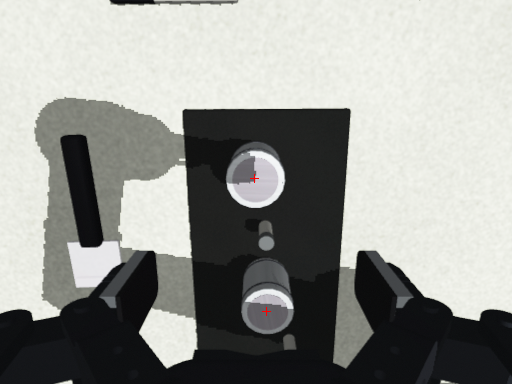

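The right lid is centred at (255,178), and the middle tin is back upright at (267,311). I'm lifting the right one.

Emit:
arm_command([
  {"grip":1,"linear":[1,0,50],"rot":[0,0,0]},
  {"grip":1,"linear":[1,0,100],"rot":[0,0,0]},
  {"grip":1,"linear":[1,0,140],"rot":[0,0,0]},
  {"grip":1,"linear":[1,0,170],"rot":[0,0,0]},
  {"grip":1,"linear":[1,0,190],"rot":[0,0,0]},
  {"grip":1,"linear":[1,0,202],"rot":[0,0,0]},
  {"grip":1,"linear":[1,0,202],"rot":[0,0,0]},
  {"grip":1,"linear":[1,0,202],"rot":[0,0,0]},
])

```text
clock: 15.45
position: [577.3, -227.4, 29.5]
ee_rot: [0.74, -0.672, 0.001, -0.001]
contact_force: [0.0, 0.6, -0.1]
gripper_width: 85.7
grasp_force: 0.0
```

Emit:
arm_command([
  {"grip":0.8,"linear":[0,0,0],"rot":[0,0,0]},
  {"grip":0.7,"linear":[0,0,0],"rot":[0,0,0]},
  {"grip":0.6,"linear":[0,0,0],"rot":[0,0,0]},
  {"grip":0.5,"linear":[0,0,0],"rot":[0,0,0]},
  {"grip":0.3,"linear":[0,0,0],"rot":[0,0,0]},
  {"grip":0,"linear":[0,0,0],"rot":[0,0,0]},
  {"grip":0,"linear":[0,0,0],"rot":[0,0,0]},
  {"grip":0,"linear":[0,0,0],"rot":[0,0,0]},
])

```text
clock: 16.45
position: [576.8, -227.7, 29.1]
ee_rot: [0.74, -0.673, 0.0, -0.0]
contact_force: [0.1, 0.6, 6.6]
gripper_width: 52.5
grasp_force: 61.8
```

Emit:
arm_command([
  {"grip":0,"linear":[0,0,-8],"rot":[0,0,0]},
  {"grip":0,"linear":[0,0,-18],"rot":[0,0,0]},
  {"grip":0,"linear":[0,0,-28],"rot":[0,0,0]},
  {"grip":0,"linear":[0,0,-36],"rot":[0,0,0]},
  {"grip":0,"linear":[0,0,-40],"rot":[0,0,0]},
  {"grip":0,"linear":[0,0,-40],"rot":[0,0,0]},
  {"grip":0,"linear":[0,0,-40],"rot":[0,0,0]},
  {"grip":0,"linear":[0,0,-40],"rot":[0,0,0]},
])

```text
clock: 17.45
position: [576.1, -227.5, 67.9]
ee_rot: [0.74, -0.673, -0.0, 0.0]
contact_force: [-0.1, -0.0, -2.2]
gripper_width: 52.2
grasp_force: 62.9
```

```bash
python3 - <<'E'
from h import *
for i in range(3):
    s,p=wpic();print(np.r_[s["contact_force"],s["position"],s["gripper_width"]].round(2))
E
```

```text
[-6.0000e-02 -0.0000e+00 -2.2000e+00  5.7614e+02 -2.2751e+02  6.7880e+01
  5.2180e+01]
[-3.4000e-01  2.5000e-01 -2.4000e+00  5.7619e+02 -2.2751e+02  6.7930e+01
  5.1770e+01]
[   0.68   -1.09   -2.87  576.26 -227.53   68.02   52.24]
```

The right tin is light too, at about 2.4 N, so the left one is the heaviest. I'm putting this one back.

Emit:
arm_command([
  {"grip":0,"linear":[0,0,10],"rot":[0,0,0]},
  {"grip":0,"linear":[0,0,22],"rot":[0,0,0]},
  {"grip":0,"linear":[0,0,31],"rot":[0,0,0]},
  {"grip":0,"linear":[0,0,35],"rot":[0,0,0]},
  {"grip":0,"linear":[0,0,37],"rot":[0,0,0]},
  {"grip":0,"linear":[0,0,38],"rot":[0,0,0]},
  {"grip":0,"linear":[0,0,39],"rot":[0,0,0]},
  {"grip":0,"linear":[0,0,39.5],"rot":[0,0,0]},
  {"grip":0,"linear":[0,0,39.5],"rot":[0,0,0]},
])

```text
clock: 18.73
position: [576.6, -227.6, 29.2]
ee_rot: [0.74, -0.673, 0.0, -0.0]
contact_force: [-0.6, -0.6, -1.0]
gripper_width: 52.0
grasp_force: 63.0
```

Emit:
arm_command([
  {"grip":0.7,"linear":[0,0,0],"rot":[0,0,0]},
  {"grip":0.8,"linear":[0,0,0],"rot":[0,0,0]},
  {"grip":1,"linear":[0,0,0],"rot":[0,0,0]},
  {"grip":1,"linear":[0,0,0],"rot":[0,0,0]},
  {"grip":1,"linear":[0,0,-30],"rot":[0,0,0]},
  {"grip":1,"linear":[0,0,-90],"rot":[0,0,0]},
  {"grip":1,"linear":[0,0,-150],"rot":[0,0,0]},
  {"grip":1,"linear":[0,0,-202],"rot":[0,0,0]},
])

```text
clock: 19.73
position: [576.5, -227.6, 233.5]
ee_rot: [0.74, -0.673, 0.001, -0.0]
contact_force: [1.3, 0.2, 0.4]
gripper_width: 85.1
grasp_force: 0.0
```

```bash
python3 - <<'E'
from h import *
plan([527,76.5,230])
E
```

```text
pos [ 576.5 -227.6  233.5] j [-0.12  0.37 -0.    0.   -1.19  0.21] move [-307.4   20.4    3.3] rot [-0.002 -0.001 -0.002] t 19.725 F [1.29 0.16 0.45] w 85.1
```

Emit:
arm_command([
  {"grip":1,"linear":[-307,20,0],"rot":[0,0,0]},
  {"grip":1,"linear":[-307,20,0],"rot":[0,0,0]},
  {"grip":1,"linear":[-307,20,0],"rot":[0,0,0]},
  {"grip":1,"linear":[-307,20,0],"rot":[0,0,0]},
  {"grip":1,"linear":[-307,20,0],"rot":[0,0,0]},
  {"grip":1,"linear":[-307,20,0],"rot":[0,0,0]},
  {"grip":1,"linear":[-307,20,0],"rot":[0,0,0]},
  {"grip":1,"linear":[-307,20,0],"rot":[0,0,0]},
])

```text
clock: 20.72
position: [527.5, 75.1, 230.7]
ee_rot: [0.739, -0.673, -0.0, 0.0]
contact_force: [-0.4, -0.9, -0.0]
gripper_width: 85.3
grasp_force: 0.0
```

```bash
python3 - <<'E'
from h import *
s,p=wpic();f=p["frame"].copy()
c=proj(p,np.array([527,76.5,78]));print(np.round(c,1));cv2.drawMarker(f,(int(c[0]),int(c[1])),(255,0,0),0,8)
cv2.imwrite("pics/w5.png",f[...,::-1]);plan([527,76.5,27])
E
```

```text
[255.5 181.2]
pos [527.5  75.  230.7] j [ 0.45  0.23 -0.22  0.   -1.12 -0.35] move [ -1.6   0.3 203.7] rot [ 0.    -0.    -0.004] t 20.775 F [-0.19  0.81  0.48] w 85.6
```

View pics/w5.png

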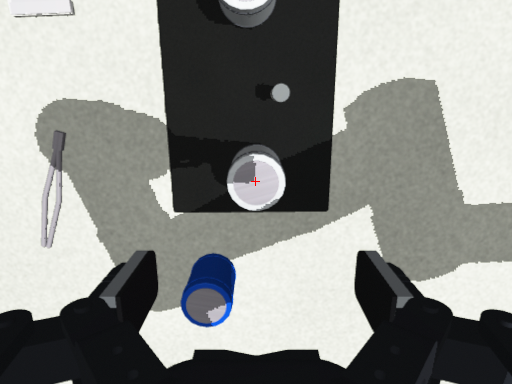

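The left tin is centred at (256,181). I'm gripping it and lifting it by 140 mm.

Emit:
arm_command([
  {"grip":1,"linear":[-1,0,50],"rot":[0,0,0]},
  {"grip":1,"linear":[-1,0,100],"rot":[0,0,0]},
  {"grip":1,"linear":[-1,0,140],"rot":[0,0,0]},
  {"grip":1,"linear":[-1,0,170],"rot":[0,0,0]},
  {"grip":1,"linear":[-1,0,190],"rot":[0,0,0]},
  {"grip":1,"linear":[-1,0,203],"rot":[0,0,0]},
  {"grip":1,"linear":[-1,0,203],"rot":[0,0,0]},
  {"grip":1,"linear":[-1,0,203],"rot":[0,0,0]},
])

```text
clock: 21.78
position: [528.0, 77.2, 28.6]
ee_rot: [0.74, -0.673, 0.0, -0.001]
contact_force: [-0.6, 0.3, 0.7]
gripper_width: 85.8
grasp_force: 0.0
```

Emit:
arm_command([
  {"grip":0.8,"linear":[0,0,0],"rot":[0,0,0]},
  {"grip":0.7,"linear":[0,0,0],"rot":[0,0,0]},
  {"grip":0.6,"linear":[0,0,0],"rot":[0,0,0]},
  {"grip":0.5,"linear":[0,0,0],"rot":[0,0,0]},
  {"grip":0.3,"linear":[0,0,0],"rot":[0,0,0]},
  {"grip":0,"linear":[0,0,0],"rot":[0,0,0]},
  {"grip":0,"linear":[0,0,0],"rot":[0,0,0]},
  {"grip":0,"linear":[0,0,0],"rot":[0,0,0]},
])

```text
clock: 22.78
position: [527.5, 77.3, 28.8]
ee_rot: [0.74, -0.673, 0.0, -0.0]
contact_force: [-1.0, 0.7, 5.1]
gripper_width: 53.5
grasp_force: 62.5
```

Emit:
arm_command([
  {"grip":0,"linear":[0,0,-8],"rot":[0,0,0]},
  {"grip":0,"linear":[0,0,-24],"rot":[0,0,0]},
  {"grip":0,"linear":[0,0,-48],"rot":[0,0,0]},
  {"grip":0,"linear":[0,0,-75],"rot":[0,0,0]},
  {"grip":0,"linear":[0,0,-100],"rot":[0,0,0]},
  {"grip":0,"linear":[0,0,-120],"rot":[0,0,0]},
  {"grip":0,"linear":[0,0,-133],"rot":[0,0,0]},
  {"grip":0,"linear":[0,0,-140],"rot":[0,0,0]},
  {"grip":0,"linear":[0,0,-140],"rot":[0,0,0]},
])

```text
clock: 23.9
position: [527.0, 77.2, 167.6]
ee_rot: [0.74, -0.673, -0.0, 0.0]
contact_force: [-0.2, 0.3, -5.9]
gripper_width: 53.3
grasp_force: 64.3
```

Emit:
arm_command([
  {"grip":0,"linear":[0,0,0],"rot":[0,0,0]},
  {"grip":0,"linear":[0,0,0],"rot":[0,0,0]},
  {"grip":0,"linear":[0,0,0],"rot":[0,0,0]},
  {"grip":0,"linear":[0,0,0],"rot":[0,0,0]},
  {"grip":0,"linear":[0,0,0],"rot":[0,0,0]},
  {"grip":0,"linear":[0,0,0],"rot":[0,0,0]},
  {"grip":0,"linear":[0,0,0],"rot":[0,0,0]},
  {"grip":0,"linear":[0,0,0],"rot":[0,0,0]},
])

```text
clock: 24.9
position: [527.3, 77.2, 167.8]
ee_rot: [0.74, -0.673, 0.0, -0.0]
contact_force: [-0.1, -0.1, -5.9]
gripper_width: 53.5
grasp_force: 64.3
```

```bash
python3 - <<'E'
from h import *
s=arm.read_state();p=imaging.get_image("side");print(s["contact_force"],s["position"],s["gripper_width"])
cv2.imwrite("pics/s3.png",cv2.resize(p["frame"][60:340,120:450,::-1],None,fx=2,fy=2,interpolation=2))
E
```

```text
[-0.07191445 -0.10268473 -5.88526823] [527.27303883  77.17288299 167.84060062] 53.51577791797974
```

View pics/s3.png

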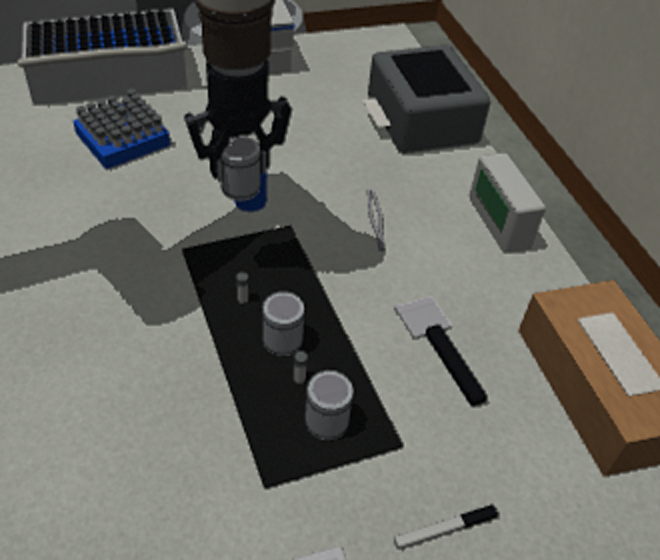

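The left tin is held upright at (240,168). The other two stand at (284,325) and (329,405), and the vials at (242,288) and (300,368) are untouched. I'm handing in.

```bash
python3 -c "
from bench import job
print(job.job_done())"
```

```text
the job is handed in; nothing more can be done
None
```

The left canister is the heaviest (about 5.2–5.9 N, against about 2.3 N for the middle and 2.4 N for the right); I handed the job in at about 25 s with it held upright and still, about 14 cm above the pad, and the other two standing in their places, though no verdict came back.

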